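# Pop a tin out of the one-handed dispenser and stop it with the other finger

### The arm

A 6-joint arm with a two-finger parallel gripper is mounted at the origin on the work surface. World frame = base frame: x ahead of the robot, y to its left, z up, the work surface at z = 0. Lengths are in m, angles in rad, forces in N, time in s.
With the tool pointing down it reaches from about 0.325 to 0.85 m from the base axis. Payload 4.4 kg.
Tool frame: the origin (TCP) lies at the centre of the arm's flange, where the gripper is bolted on; the fingertips stand 199 mm ahead of it and the grasp point (between the pads) lies 180 mm ahead of it; z points along the fingers, y is the direction in which the jaws open and shut (so a half turn about z gives the same grasp; the last joint's range is limited). The gripper opens to 94 mm and grips with 3 to 60 N. Pads are 16 mm wide; open, the fingers measure 119 mm over their backs; the gripper's body (75 mm by 177 mm) begins 78 mm behind the grasp point.
Start: joints at [-1.26, 0.207, 1.542, -0, 1.393, -0.15], TCP at [0.256, -0.515, 0.405] pointing down, gripper open.
Joint ranges: [-2.73, 2.73], [-0.86, 2.22], [0.23, 2.46], [-1.11, 4.25], [0.08, 2.63], [-2.82, 2.82]. Speed limits (rad/s): [2.79, 2.79, 3.14, 3.14, 3.14, 3.14].

### API

Orientations are given as a unit quaternion [w, x, y, z].
In Python, from workcell import robot, cams gives the robot as it stands. Calls block until the motion is done:
- robot.move_to(position, orientation): joint-space move of the TCP to a pose.
- robot.movel(position, rotation=None, max_speed=0.15, stop_force=None): straight line of the TCP; rotation=None keeps the orientation; max_speed is the mean speed in m/s. With stop_force (N) it stops when the force on the tool has changed by that much, and returns True; else False.
- robot.move_j(angles): joint-space move.
- robot.gripper_to(opening): finger opening in m; the grip force is fixed at half the most; returns when the fingers have stopped.
- robot.dwell(seconds).
- robot.solve_ik(position, orientation): joint angles nearest the present ones, or None.
- cams.grab_frame(name): name is "scene" or "top" or "wrist"; returns the picture (480x640x3 uint8, red, green, blue); there is no depth.
- cams.get_calibration(name): a dict with "fx", "fy", "cx", "cy" (pixels), "rvec" (rotation vector, rad) and "tvec" (3), from world to camera coordinates, as OpenCV has them. Camera axes: x right, y down, z forward; pixel columns grow to the right and rows downward; lengths in m; the calibration is good to about 2 mm. A picture is of the moment at which its call begins: read the wrist's pose just before it. get_calibration takes no time and is no camera call; for the wrist camera it gives the pose at the moment of the call.
A pose or a line that the arm cannot do raises robot.PlanningError and nothing moves.
- robot.sign_off(): hands the job in, once; it reports no verdict.
Readings, each from a call of its own:
- robot.get_time_s(): time.
- robot.get_q(): joint angles.
- robot.get_qvel(): joint speeds.
- robot.get_tau(): joint torques, N m.
- robot.get_tool_pos(): TCP position.
- robot.get_tcp_rot(): TCP orientation.
- robot.get_contact_force(): force on the tool from outside, world axes, zero at the start.
- robot.get_wrist_torque(): the same for the moment, N m.
- robot.get_gripper_width(): finger opening in m.
Only numpy, scipy, OpenCV 4.12 (cv2) and the standard library are available. Lean on these libraries where they do the work, as an engineer would, in place of code of your own. Each camera call takes 0.05 s, during which the arm holds its last target. There are 200 camera calls.

### The job

Press the steel key of the little sloping tin dispenser right down with one finger so that the tin pops out of its seat, and with the other finger, standing in the chute beside the key, stop the tin before it slides off the lower end. Do not pick the tin up or push it out by hand, and leave the mug, the spoon and the spare tin alone. Finish while holding: one finger still keeps the key down and the tin, clear of its seat, rests in the chute against the other finger.

Things in the scene. Friction and masses are not known exactly. Their poses are not given: they have to be found in the camera images.
- stand: White plastic tin dispenser, fixed to the table: a chute 193 mm long on a base 100 x 200 mm. Origin on the table under the chute's centreline (x = 0). z up; seen from above the chute descends along +y, 17 degrees below level; the key is on its -x side. Chute 56 mm wide between side rails 5 mm thick that stand 7 mm above its deck. Upper end (y = -88 mm, 93 mm high) walled.
- seat (a point): Middle of the tin's seat, a recess 5 mm deep in the chute's deck, on the steel lift plate at rest; in the stand's frame at (0, -40, 55) mm. x is the stand's x; y runs down along the slope; z is square to the chute, upward.
- chute_mid (a point): Point on the chute's deck, on its centreline, straight beside the key; fixed in the stand's frame at (0, 60, 30) mm. Axes as the stand. Here the other finger can stop the tin. The polished deck lets the popped tin slide down by itself, past this point in well under a second, so the finger must already stand in the chute when the key goes down.
- chute_end (a point): Open lower end of the chute, on the deck's centreline; nothing stops the tin there. In the stand's frame at (0, 105, 16) mm. Axes as the stand.
- key_top (a point): Middle of the top of the steel press key, a flat ribbed pad 38 mm (stand x) by 40 mm (stand y); in the stand's frame at (-58, 60, 60) mm at rest, 58 mm beside the chute's centreline. The point moves with the key. With the key fully down its top is 48 mm above the table; a second fingertip level with it at chute_mid is 18 mm above the deck, about the tin's half height.
- key (a joint): How far the key is pressed straight down, m: 0 at rest, 0.012 at its hard stop. Spring: 2 N at first, 5 N fully down; it springs back when released. It raises the lift plate by two thirds of its travel: the tin leaves its seat when the key is about 7 to 9 mm down.
- tin_centre (a point): Centre of the round closed steel tin with a white band, 52 mm across, 38 mm high, about 150 g. It starts in the seat, standing square to the chute, its z along the seat's z. (A spare tin of the same kind stands on the table next to the dispenser's upper part.)

How it is judged:
On the way, in this order (a step that is already met when the one before it is completed fails the run):
1. a finger presses the key while the tin is still in its seat (value of joint key above 0.003 m and contact force between the fingers and key above 0.5 N and y of tin in the frame of seat below 0.012 m).
2. the popped tin, clear of its seat, is stopped in the chute by a finger while the key is held down (value of joint key above 0.007 m and contact force between the fingers and key above 0.5 N and contact force between the fingers and tin above 0.05 N and y of tin in the frame of seat between 0.035 and 0.125 m and linear speed of tin below 0.02 m/s), for 0.2 s.
At the end, for the whole second after the job is handed in: A finger holds the key at least 7 mm down; the tin is at rest against a finger, standing on the chute deck (2 to 12 mm above the seat's plane, within 0.15 rad of square to the chute), 35 to 125 mm down the chute from its seat (all of step 2 and z of tin in the frame of seat between 0.002 and 0.012 m and angle between the z axis of tin and the z axis of seat, either way round below 0.15 rad); the arm keeps its last pose, push and grip.
It fails at once if the tin slides off the lower end of the chute (y of tin in the frame of seat above 0.13 m).
It fails at once if the tin is lifted or tipped over (z of tin in the frame of seat above 0.022 m or angle between the z axis of tin and the z axis of seat, either way round above 0.6 rad).
It fails at once if the tin is out of its seat with the key up (y of tin in the frame of seat above 0.015 m and value of joint key below 0.004 m).
It fails at once if the mug, the spoon or the spare tin is disturbed (distance of any of mug, spoon, spare_tin from where it was at the start of the episode above 0.03 m).
It also fails if it takes over 32 s, if anything falls off the work surface, if the arm or the gripper's body presses on something with over 40 N, if the wrist force passes 120 N, or if a joint passes its speed limit or range.

## Working session

There is one attempt and no reset: what is moved stays moved. The work goes in short steps, each a Python script; the robot and the scene stay as the last script left them, time stands still between calls to the robot, and variables do not carry over. Pictures are saved under pics/ and viewed, about 8 in all and at most 12, crops included, and the job is handed in when it is done.

```bash
mkdir -p pics; python3 - <<'E'
from workcell import robot,cams
import cv2
for n in ("scene","top"):
    cv2.imwrite(f"pics/{n}0.png",cams.grab_frame(n)[:,:,::-1]); c=cams.get_calibration(n); print(n,c)
print(robot.get_time_s())
E
```

```text
scene {'fx': 586.5804163343232, 'fy': 586.5804163343232, 'cx': 321.19836643155224, 'cy': 237.05408076877117, 'rvec': array([ 1.31212482,  2.1644723 , -0.95781398]), 'tvec': array([ 0.20932641, -0.28368918,  1.16380545])}
top {'fx': 527.5517129734076, 'fy': 527.5517129734076, 'cx': 312.08068134615996, 'cy': 242.19798802394945, 'rvec': array([ 2.18921062, -2.18482847,  0.0577921 ]), 'tvec': array([0.07488249, 0.57122   , 0.69049703])}
0.1
```

View pics/top0.png

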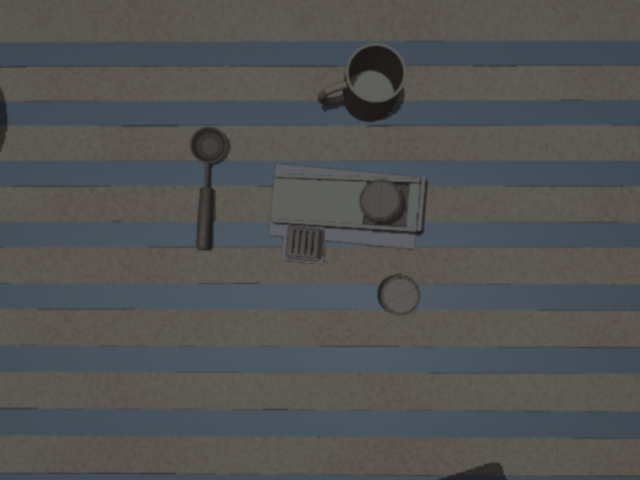

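View pics/scene0.png

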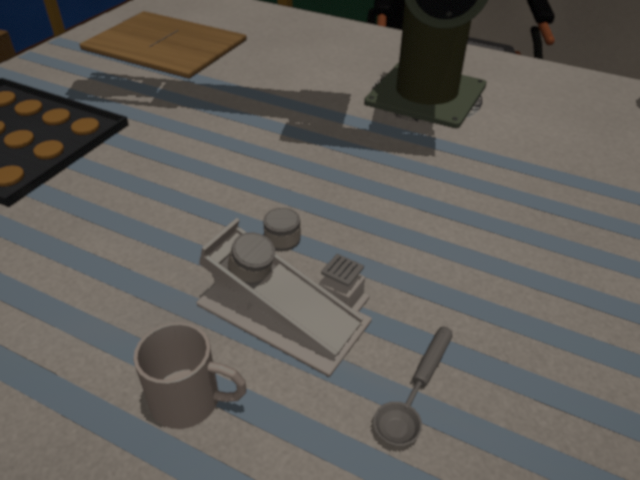

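```bash
cat > h.py <<'E'
from workcell import robot,cams
import cv2,numpy as np
def ray(cal,uv,z):
    R=cv2.Rodrigues(cal["rvec"])[0]; C=-R.T@cal["tvec"]
    d=R.T@np.array([(uv[0]-cal["cx"])/cal["fx"],(uv[1]-cal["cy"])/cal["fy"],1])
    return C+d*(z-C[2])/d[2]
def proj(cal,P):
    K=np.array([[cal["fx"],0,cal["cx"]],[0,cal["fy"],cal["cy"]],[0,0,1]])
    return cv2.projectPoints(np.float64(P).reshape(-1,1,3),cal["rvec"],cal["tvec"],K,None)[0][:,0]
E
python3 - <<'E'
from h import *
im=cv2.imread("pics/top0.png")[150:330,250:450]
cv2.imwrite("pics/c1.png",cv2.convertScaleAbs(cv2.resize(im,None,fx=4,fy=4,interpolation=cv2.INTER_CUBIC)[:600],alpha=2))
c=cams.get_calibration("top")
for n,uv,z in [("key",(305.5,242),.06),("tintop",(382,202),.09),("b1",(275,165),.004),("b2",(270,235),.004),("b3",(414,248),.004),("spare",(399,295),.038)]: print(n,ray(c,uv,z).round(4))
E
```

```text
key [0.5687 0.084  0.06  ]
tintop [ 0.6155 -0.009   0.09  ]
b1 [0.6786 0.1276 0.004 ]
b2 [0.5817 0.1338 0.004 ]
b3 [ 0.5642 -0.063   0.004 ]
spare [ 0.5016 -0.0367  0.038 ]
```

View pics/c1.png

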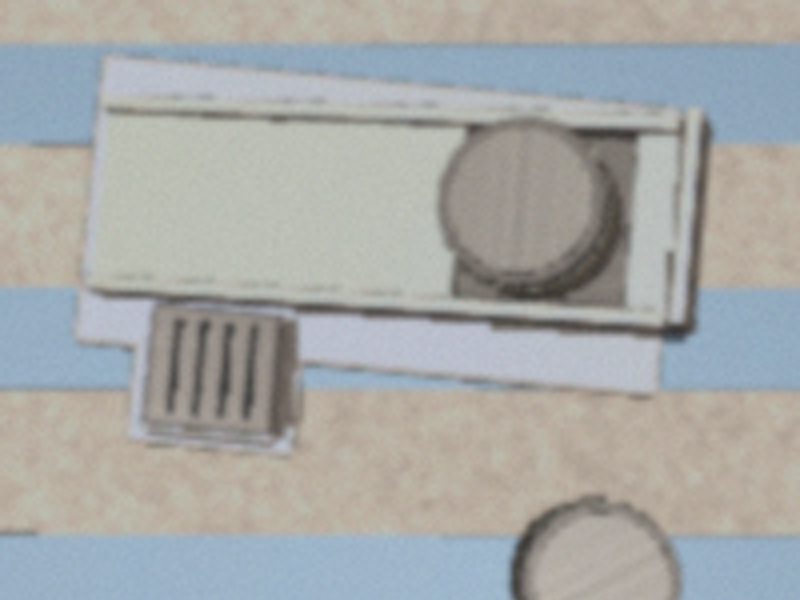

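```bash
cat >> h.py <<'E'
from scipy.spatial.transform import Rotation as Ro
def quat(R): q=Ro.from_matrix(R).as_quat(); return q[[3,0,1,2]]
def stand():
    c=cams.get_calibration("top")
    uv=[(276,164.25),(268.75,235.75),(414.25,248),(303.2,242.7)]; zs=[.004,.004,.004,.06]
    W=np.array([ray(c,u,z)[:2] for u,z in zip(uv,zs)]); S=np.array([(.05,.1),(-.05,.1),(-.05,-.1),(-.058,.06)])
    A=S-S.mean(0);B=W-W.mean(0); th=np.arctan2((A[:,0]*B[:,1]-A[:,1]*B[:,0]).sum(),(A*B).sum())
    R=np.array([[np.cos(th),-np.sin(th)],[np.sin(th),np.cos(th)]]); t=W.mean(0)-R@S.mean(0)
    T=np.eye(4);T[:2,:2]=R;T[:2,3]=t
    return T,W-(S@R.T+t)
def pose(T,x,y,z,tilt,sgn=1):
    "TCP pose with the point midway between fingertips at stand (x,y,z)"
    zt=np.array([0,-np.sin(tilt),-np.cos(tilt)]); yt=np.array([sgn,0,0.]); R=T[:3,:3]@np.c_[np.cross(yt,zt),yt,zt]
    return T[:3,:3]@np.array([x,y,z])+T[:3,3]-.199*R[:,2], quat(R)
E
python3 - <<'E'
from h import *
T,r=stand(); print(T.round(4),r.round(4))
c=cams.get_calibration("scene")
P=np.array([(.05,.1,0),(-.05,.1,0),(.05,-.1,0),(-.058,.06,.06),(0,-.088,.093)])
print(proj(c,P@T[:3,:3].T+T[:3,3]).round(1))
for s in(1,-1):
    for z in (.2,.075,.046): print(s,robot.solve_ik(*pose(T,-.029,.056,z,np.radians(17),s)))
s=min((1,-1),key=lambda s:np.abs(robot.solve_ik(*pose(T,-.029,.056,.2,.297,s))-robot.get_q()).max())
print(s); robot.gripper_to(.0455)
robot.move_to(*pose(T,-.029,.056,.2,.297,s))
robot.movel(pose(T,-.029,.056,.085,.297,s)[0])
print(robot.get_time_s(),robot.get_gripper_width(),robot.get_contact_force())
a=cams.grab_frame("scene")[150:390,180:500];b=cams.grab_frame("wrist")
cv2.imwrite("pics/s2.png",cv2.convertScaleAbs(cv2.resize(a,None,fx=2.5,fy=2.5)[:,:,::-1],alpha=1.8))
cv2.imwrite("pics/w2.png",cv2.convertScaleAbs(b[:,:,::-1],alpha=1.8))
E
```

```text
[[ 0.9972  0.0753  0.      0.622 ]
 [-0.0753  0.9972  0.      0.0294]
 [ 0.      0.      1.      0.    ]
 [ 0.      0.      0.      1.    ]] [[ 0.0003  0.0009]
 [ 0.001   0.0026]
 [-0.0004  0.0032]
 [-0.0008 -0.0067]]
[[329.2 374. ]
 [370.4 316.9]
 [194.7 303.9]
 [347.8 267.1]
 [219.3 230.5]]
1 [ 0.16330761  0.34386278  1.41185521 -0.28978973  1.46269653  0.28131568]
1 [ 0.16330761  0.47228539  1.51026653 -0.30446608  1.2457168   0.34918311]
1 [ 0.16330761  0.50981937  1.52348413 -0.31005767  1.19734103  0.36551766]
-1 None
-1 [ 0.16330761  0.47228539  1.51026653 -0.30446608  1.2457168  -2.79240955]
-1 [ 0.16330761  0.50981937  1.52348413 -0.31005767  1.19734103 -2.776075  ]Traceback (most recent call last):
  File "<stdin>", line 8, in <module>
  File "<stdin>", line 8, in <lambda>
TypeError: unsupported operand type(s) for -: 'NoneType' and 'float'
```

```bash
sed -i 's/S=np.array(\[(.05,.1),(-.05,.1),(-.05,-.1)/S=np.array([(.05,.1085),(-.05,.1085),(-.05,-.0915)/' h.py
python3 - <<'E'
from h import *
T,r=stand(); print(T.round(4),r.round(4))
robot.gripper_to(.0455)
robot.move_to(*pose(T,-.029,.056,.2,.297))
robot.movel(pose(T,-.029,.056,.085,.297)[0])
print(robot.get_time_s(),robot.get_gripper_width(),robot.get_contact_force())
a=cams.grab_frame("scene")[150:390,180:500];b=cams.grab_frame("wrist")
cv2.imwrite("pics/s2.png",cv2.convertScaleAbs(cv2.resize(a,None,fx=2.5,fy=2.5)[:,:,::-1],alpha=1.8))
cv2.imwrite("pics/w2.png",cv2.convertScaleAbs(b[:,:,::-1],alpha=1.8))
E
```

```text
[[ 0.9966  0.083   0.      0.6211]
 [-0.083   0.9966  0.      0.0229]
 [ 0.      0.      1.      0.    ]
 [ 0.      0.      0.      1.    ]] [[-0.0003 -0.0006]
 [ 0.0003  0.0004]
 [ 0.0005  0.0008]
 [-0.0005 -0.0006]]
4.3583 0.0453631986837321 [-0.46042877  0.66600193  0.0209801 ]
```

View pics/s2.png

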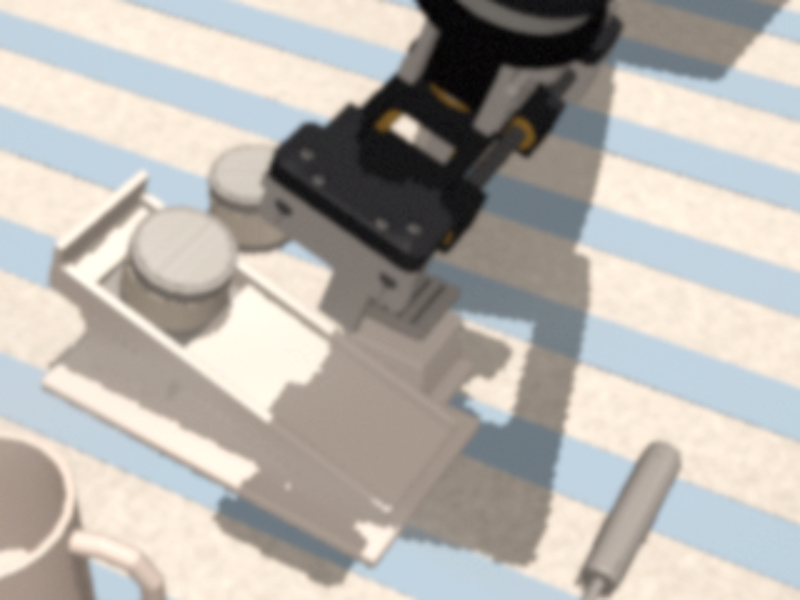

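View pics/w2.png

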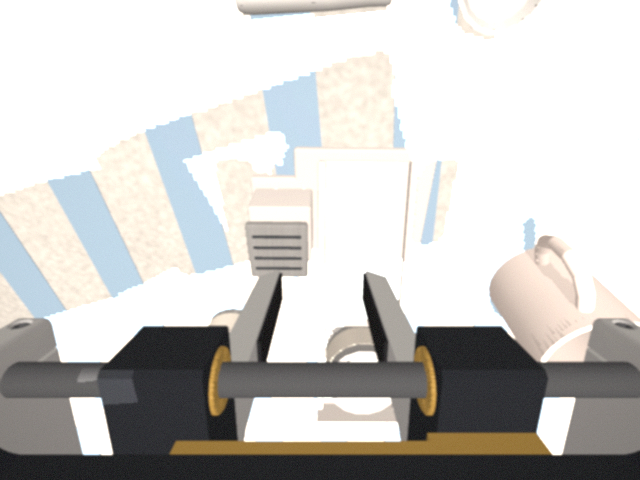

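```bash
python3 - <<'E'
from h import *
T,r=stand()
robot.movel(pose(T,-.029,.056,.066,.297)[0],max_speed=.05)
f0=robot.get_contact_force()
hit=robot.movel(pose(T,-.029,.056,.047,.297)[0],max_speed=.03,stop_force=13)
tip=lambda:(robot.get_tool_pos()-pose(T,-.029,.056,0,.297)[0]).round(4)
print(hit,tip(),robot.get_contact_force()-f0,robot.get_time_s())
robot.dwell(.6)
print(tip(),robot.get_contact_force()-f0,robot.get_wrist_torque(),robot.get_time_s())
a=cams.grab_frame("scene")[150:390,180:500];b=cams.grab_frame("wrist");t=cams.grab_frame("top")[150:300,250:450]
cv2.imwrite("pics/s3.png",cv2.convertScaleAbs(cv2.resize(a,None,fx=2.5,fy=2.5)[:,:,::-1],alpha=1.8))
cv2.imwrite("pics/w3.png",b[:,:,::-1])
cv2.imwrite("pics/t3.png",cv2.convertScaleAbs(cv2.resize(t,None,fx=4,fy=4)[:,:,::-1],alpha=1.8))
E
```

```text
True [0.0006 0.0002 0.0502] [-0.0647305   0.69315271  6.58225985] 5.575
[0.0006 0.0003 0.0502] [-1.33886198  0.06561467  6.09475522] [-0.01931889  0.24805313 -0.04336336] 6.175
```

View pics/s3.png

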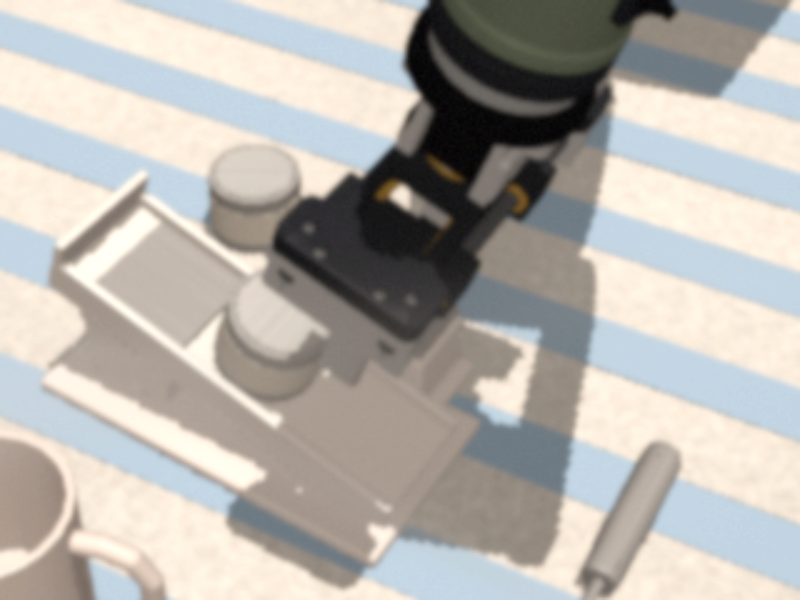

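View pics/w3.png

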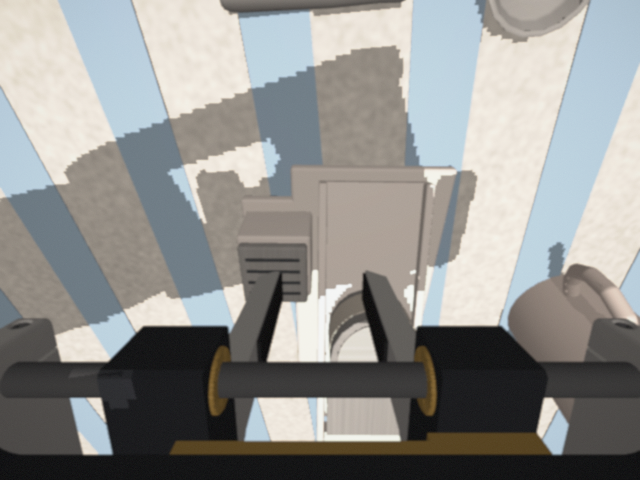

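```bash
python3 - <<'E'
from h import *
T,_=stand(); c=cams.get_calibration("scene"); th=np.radians(17)
for s in (.06,.065,.07,.075,.08):   # tin-top centre for seat-frame y=s, z=5 mm
    h=.005+.038; P=np.array([0,-.04+s*np.cos(th)+h*np.sin(th),.055-s*np.sin(th)+h*np.cos(th)])
    print(s,((proj(c,[T[:3,:3]@P+T[:3,3]])[0]-[180,150])*2.5).round(0))
robot.dwell(.5); print(robot.get_contact_force(),np.abs(robot.get_qvel()).max(),robot.get_time_s())
robot.sign_off()
E
```

```text
0.06 [290. 309.]
0.065 [299. 315.]
0.07 [308. 321.]
0.075 [316. 328.]
0.08 [325. 334.]
[-0.26628044  0.64958412  6.06898084] 0.0015771652392259292 6.825
the job is handed in; nothing more can be done
```

I pressed the key to its stop with one finger. The tin popped out and is resting against the other finger in the chute, about 60–66 mm below its seat. I handed the job in at about 6.8 s; no verdict is reported.

**How it was done:** I fitted the dispenser's pose from its base corners and the key in the top picture. A first fit missed the key by 7 mm. I then assumed the base sits 8.5 mm further down the slope, and the fit closed to under 1 mm. I set the fingers 58 mm apart and tilted them 17° so they stood square to the chute. They went down slowly until the force rose.

**Last checks:**
- **Key:** the lowest edge of the fingertip is at about 48 mm, which is the key's fully-down height. The steady push is about 6 N.
- **Tin:** it should sit 60–66 mm down the chute from where the finger stands. In the scene picture it looks upright against the finger, with the seat empty. The middle of its top appears some 10 pixels off the predicted point in an enlarged picture, roughly 4 mm. I judged that point by eye, because the gripper hides part of the tin.
- **Other objects:** the mug, spoon and spare tin look unmoved.
- **Not measured:** the force between the tin and the finger alone, because the wrist reading does not separate it from the push on the key. I inferred that contact from the picture and the slope.

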